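# Book a stock shortage on the pick-to-light rail

### The job

The vase lane behind the green-lit light module has run out. On that module, lightly press the yellow shortage key with the fingertips and let it come up again, then lightly press the button lit green to close the order line, and draw clear. Do not press its grey key, do not touch the other light modules, and leave the vases where they are.

Things in the scene. Friction and masses are not known exactly. Their poses are not given: they have to be found in the camera images.
- mod_green: light module (one of 4 side by side in any order on the rail, 10 mm apart) with the bright green lit button: dark housing 56 (x) x 130 mm (y), fixed. Origin: middle of its underside, 45 mm above the bench; x points to its lane, z up. Face slopes 12 deg, lower at -x, its middle 40 mm up. From +y to -y: big confirm button, display, yellow shortage key, grey back key
- g_confirm_top (a point): middle of the top of the big round confirm button, lit green, 34 mm diameter, 42 mm from the module's middle towards +y; it stands 9 mm out of the face. It is pressed square to the sloped face or straight down, and springs back
- g_confirm (a joint): travel of the green confirm button: 0 m out, 0.006 m fully in; it counts as pressed from 0.0035 m; spring, 1.5 N to start, 5 N fully in
- g_short_top (a point): middle of the top of the yellow shortage key of the green-lit module, 16 mm diameter, 22 mm from the module's middle towards -y; it stands 8 mm out of the face. It is pressed square to the face or straight down, and springs back
- g_short (a joint): travel of that yellow shortage key: 0 m out, 0.005 m fully in; it counts as pressed from 0.003 m; spring, 1.2 N to start, 4 N fully in
- g_back_top (a point): middle of the top of the grey back key of the green-lit module, 16 mm diameter, 28 mm beside the yellow key towards -y, of the same height; to be left alone
- g_back (a joint): travel of that grey back key: 0 m out, 0.005 m fully in; it has the spring of the yellow key
- mod_blue: a module like the green-lit one, but its big button is lit blue (another picker's order); origin and axes alike. To be left alone
- mod_dark1: a module like the green-lit one, but its big button is unlit grey; origin and axes alike. To be left alone
- mod_dark2: another module with an unlit grey button; origin and axes alike. To be left alone
- pick_rack: the low blue steel rack, four lanes side by side, aluminium module rail (56 mm deep, 580 mm long, 45 mm high) along the edge nearest the robot; fixed. Origin: on the bench under the middle of the rail; x points to the lanes behind, y along the rail. The deck behind the rail is 30 mm high; wire lane dividers reach 65 mm and the back fence, 250 mm behind the rail, 145 mm
- vase_a: ball-shaped vase of polished black granite, behind the blue-lit module, 108 mm diameter, 100 mm tall, its top 130 mm above the bench, loose, about 1.3 kg; origin: middle of its underside
- vase_b: ball-shaped vase of polished dark green granite, behind an unlit module, 108 mm diameter, 100 mm tall, its top 130 mm above the bench, loose, about 1.3 kg; origin: middle of its underside
- vase_c: ball-shaped vase of grey granite, behind an unlit module, 108 mm diameter, 100 mm tall, its top 130 mm above the bench, loose, about 1.3 kg; origin: middle of its underside

How it is judged:
On the way, in this order (a step that is already met when the one before it is completed fails the run):
1. the yellow shortage key of the green-lit module is pressed by the fingers, its green button being out (value of joint g_short above 0.003 m and value of joint g_confirm below 0.001 m and contact force between the fingers and mod_green above 0.3 N), for 0.05 s.
2. the yellow key has come up again, before the green button is pressed (value of joint each of g_short, g_confirm below 0.001 m), for 0.05 s.
3. the green-lit button is pressed by the fingers, the yellow key being out (value of joint g_confirm above 0.0035 m and value of joint g_short below 0.001 m and contact force between the fingers and mod_green above 0.3 N), for 0.05 s.
At the end, for the whole second after the job is handed in: All three controls of the green-lit module are out again (within 1 mm), the vases stand where they stood (within 8 mm), at rest (all of step 2 and value of joint g_back below 0.001 m and distance of each of vase_a, vase_b, vase_c from where it was at the start of the episode below 0.008 m and linear speed of each of vase_a, vase_b, vase_c below 0.02 m/s); the robot touches nothing.
It fails at once if the grey back key of the green-lit module is pressed (1.5 mm or more) (value of joint g_back above 0.0015 m).
It fails at once if the yellow key and the green button are pressed together (value of joint each of g_short, g_confirm above 0.0015 m).
It fails at once if another light module is touched (over 1 N) (contact force between any of mod_blue, mod_dark1, mod_dark2 and anything else above 1 N).
It fails at once if the green-lit module is pressed hard (over 25 N) (contact force between mod_green and anything else above 25 N).
It fails at once if a vase is shifted or lifted (8 mm) or tipped (distance of any of vase_a, vase_b, vase_c from where it was at the start of the episode above 0.008 m or angle between any of vase_a, vase_b, vase_c's own z axis and vertical above 0.15 rad).
It also fails if it takes over 38 s, if anything falls off the work surface, if the arm or the gripper's body presses on something with over 40 N, if the wrist force passes 120 N, or if a joint passes its speed limit or range.

### The arm

A 6-joint arm with a two-finger parallel gripper is mounted at the origin on the work surface. World frame = base frame: x ahead of the robot, y to its left, z up, the work surface at z = 0. Lengths are in m, angles in rad, forces in N, time in s.
With the tool pointing down it reaches from about 0.325 to 0.9 m from the base axis. Payload 6.1 kg.
Tool frame: the origin (TCP) lies on the centre line of the jaws, within the pads' length; the fingertips stand 22 mm ahead of it and the grasp point (between the pads) lies 3 mm ahead of it; z points along the fingers, y is the direction in which the jaws open and shut (so a half turn about z gives the same grasp; the last joint's range is limited). The gripper opens to 85 mm and grips with 20 to 120 N. Pads are 22 mm wide; open, the fingers measure 114 mm over their backs; the gripper's body (76 mm by 85 mm) begins 54 mm behind the grasp point. The pads swing forward as they close: fully open they stand 13 mm farther back than shut.
Start: joints at [-1.473, 0.22, 1.526, -0, 1.395, -0.126], TCP at [0.139, -0.609, 0.253] pointing down, gripper open.
Joint ranges: [-2.98, 2.98], [-0.91, 2.08], [0.09, 2.57], [-1.24, 4.39], [0.2, 2.65], [-2.68, 2.68]. Speed limits (rad/s): [2.57, 2.57, 3.01, 3.14, 3.14, 3.14].

### API

Orientations are given as a rotation vector (axis times angle).
In Python, from bench import ctrl, vision gives the robot as it stands.
- The arm moves only by the shell command python3 -m creep 'ROWS' [OPENING]. ROWS is JSON, a list of rows, each a list of 6 numbers: the shift along the world's x, y, z in m, then the turn, a rotation vector about the world's x, y, z in units of 5 degrees (1.0 is 5 degrees). In form: [[x, y, z, ax, ay, az], ...]. A call has 1 to 12 rows; each row is the pose to reach, as a shift and turn from the pose commanded when the call began; what a row does not reach only later rows make up. A row lasts 1/12 s, in which the tool goes at most 41.7 mm and 7.16 degrees, less where a joint would pass 70% of its speed; a pose out of reach is approached as far as the arm can. A call with a gripper value outside its range is refused whole. OPENING is the opening in per cent of the stroke, from 0 (shut) to 100 (fully open), set as the call begins (- or left out, the last holds). The fingers move at their own pace and stop on an object; the grip force is fixed at half the most. Time passes only in rows, so rows that repeat a pose let the fingers close. It gives the time, the measured TCP pose, the force and the opening at its end, in the units of the state.
- ctrl.get_state(): the state, without advancing time (a new reading comes with each control period).
- vision.camera(name): name is "scene" or "top"; returns the picture (384x512x3 uint8, blue, green, red); there is no depth.
- vision.camera_model(name): a dict with "fx", "fy", "cx", "cy" (pixels), "position" and "attitude" of the camera in the world. Camera axes: x right, y down, z forward; pixel columns grow to the right and rows downward; lengths in m; the calibration is good to about 2 mm. A picture is of the moment at which its call begins. camera_model takes no time and is no camera call.
- ctrl.finish_job(): hands the job in, once; it reports no verdict.
Trained networks look in the newest picture that a camera, given by its name, has taken for a name from the list of things; names that differ only in an ending like _2 or _b are one class to them, and where a whole thing is asked for, a point or a joint stands for the part that bears it (a point fixed in the world has none). Each returns a list of dicts, best first, with "confidence" (0 to 1); they miss things now and then, are a little off and sometimes report something else, mostly with a low value. They report only what shows in the picture. A call takes as long as a camera call.
- vision.search_frame(label, camera): "at" ([x, y, z] in m, in world coordinates, good to about 4 mm: the middle of the surface that is visible of it).
- vision.cut_out(label, camera): "mask" (384x512 bool, what is visible of it).
- vision.landmark_of(label, camera): "at" ([x, y, z] in m, in world coordinates, good to about 4 mm: a listed point, or the origin of a listed thing).
The state is a dict: "clock": time; "joints": joint angles; "qd": joint speeds; "joint_torque": joint torques, N m; "tool_pos": TCP position; "tcp_rot": TCP orientation; "ft_force": force on the tool from outside, world axes, zero at the start; "moment": the same for the moment, N m; "finger_gap": finger opening in m.
Only numpy, scipy, OpenCV 4.12 (cv2) and the standard library are available. Lean on these libraries where they do the work, as an engineer would, in place of code of your own. Each camera call takes 0.05 s, during which the arm holds its last target.

## Working session

There is one attempt and no reset: what is moved stays moved. The work goes in short steps, Python scripts to look and compute and a shell command to move; the robot and the scene stay as the last step left them, time stands still between calls to the robot, and variables do not carry over. Pictures are saved under pics/ and viewed, and the job is handed in when it is done.

```bash
mkdir -p pics; ls; python3 - <<'E'
from bench import ctrl, vision
import cv2,numpy as np
print(ctrl.get_state())
for c in("top","scene"):
    cv2.imwrite(f"pics/{c}0.png",vision.camera(c))
    m=vision.camera_model(c);print(m)
for c in("top","scene"):
    for l in("g_confirm_top","g_short_top","g_back_top","mod_green"):
        print(c,l,[(np.round(d["at"],4),round(d["confidence"],2)) for d in vision.landmark_of(l,c)][:3])
E
```

```text
pics
{'clock': 0.0, 'joints': array([-1.47305776e+00,  2.21224434e-01,  1.52764746e+00,  7.01109393e-06,
        1.39470271e+00, -1.26128126e-01]), 'qd': array([-8.25123860e-04, -1.36300913e-03, -5.44585471e-05, -1.15104180e-03,
       -9.78816774e-04, -1.26654749e-03]), 'joint_torque': array([ 2.98894008e-05, -4.96902931e+01, -3.89395773e+01, -1.69659666e-04,
        1.08877823e-02,  3.04781331e-06]), 'tool_pos': array([ 0.1386752 , -0.60882723,  0.25218102]), 'tcp_rot': array([-3.11996354e+00, -3.50691856e-01, -5.49951120e-05]), 'ft_force': array([ 0.09253713, -0.02440179, -1.35710083]), 'moment': array([-0.05016048,  0.00278954,  0.0574307 ]), 'finger_gap': 0.08532084998588131}
{'fx': 409.73449186441184, 'fy': 409.73449186441184, 'cx': 256.11228325991823, 'cy': 194.93972793930095, 'position': array([ 0.55604804, -0.00378428,  0.82564448]), 'attitude': array([-2.17459888,  2.14862405, -0.06213421])}
{'fx': 346.78579809551263, 'fy': 346.78579809551263, 'cx': 255.67297846787923, 'cy': 189.23913576346266, 'position': array([ 1.02764333, -0.03494507,  0.60569919]), 'attitude': array([-1.92107125, -1.69557962,  0.62065223])}
top g_confirm_top [(array([0.579 , 0.1033, 0.0413]), 0.63), (array([ 0.5439, -0.1325,  0.0935]), 0.54)]
top g_short_top [(array([ 0.532 , -0.1927,  0.0882]), 0.54)]
top g_back_top [(array([ 0.5262, -0.221 ,  0.0926]), 0.46)]
top mod_green [(array([ 0.5354, -0.1694,  0.0438]), 0.6), (array([ 0.7099, -0.0604,  0.0319]), 0.22)]
scene g_confirm_top [(array([ 0.5399, -0.1295,  0.0928]), 0.48)]
scene g_short_top [(array([ 0.532 , -0.1965,  0.0916]), 0.45)]
scene g_back_top [(array([ 0.5278, -0.2233,  0.0959]), 0.57), (array([0.601 , 0.2469, 0.042 ]), 0.33)]
scene mod_green [(array([ 0.5273, -0.1739,  0.0444]), 0.89)]
```

View pics/top0.png

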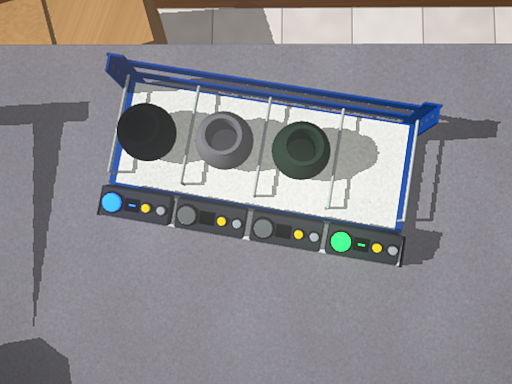

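View pics/scene0.png

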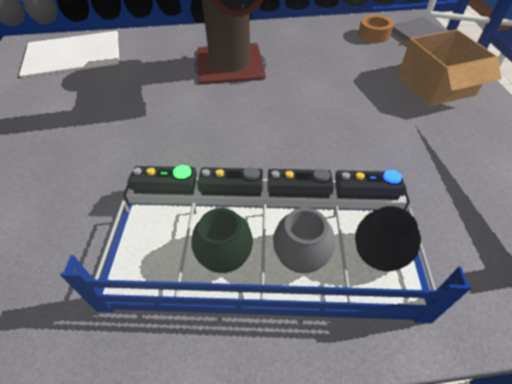

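The top view shows the green button at (341,242), yellow at (377,248) and grey at (393,251), so the green-lit module is the rightmost one, at the -y end. The scene view agrees, with green at (182,172) and yellow at (153,170). Next I'll refine the points from the pixels.

```bash
cat > h.py <<'E'
import numpy as np,cv2
from scipy.spatial.transform import Rotation as R
from bench import ctrl, vision
def ray(c,u,v):
    m=vision.camera_model(c);d=R.from_rotvec(m["attitude"]).apply([(u-m["cx"])/m["fx"],(v-m["cy"])/m["fy"],1]);return m["position"],d
def onz(c,u,v,z):
    p,d=ray(c,u,v);return p+d*(z-p[2])/d[2]
def cents(img,lo,hi,box):
    h=cv2.cvtColor(img,cv2.COLOR_BGR2HSV);k=cv2.inRange(h,np.array(lo),np.array(hi))
    m=np.zeros_like(k);u0,v0,u1,v1=box;m[v0:v1,u0:u1]=k[v0:v1,u0:u1]
    n,_,s,c=cv2.connectedComponentsWithStats(m);i=1+np.argmax(s[1:,4]);return c[i],s[i]
def tri(a,b):
    A=[];B=[]
    for c,uv in(("top",a),("scene",b)):
        p,d=ray(c,*uv);d/=np.linalg.norm(d);P=np.eye(3)-np.outer(d,d);A.append(P);B.append(P@p)
    return np.linalg.lstsq(np.vstack(A),np.hstack(B),rcond=None)[0]
E
python3 - <<'E'
from h import *
t=cv2.imread("pics/top0.png");s=cv2.imread("pics/scene0.png")
G=((50,120,120),(80,255,255));Y=((18,120,120),(35,255,255))
for n,col,z,bt,bs in(("green",G,.0938,(325,225,357,260),(170,160,195,182)),("yellow",Y,.0928,(365,238,390,260),(143,160,162,180))):
    a,sa=cents(t,*col,bt);b,sb=cents(s,*col,bs)
    print(n,a,sa,b,sb,onz("top",*a,z).round(4),onz("scene",*b,z).round(4),tri(a,b).round(4))
# module direction from all yellow keys in the top picture
h=cv2.inRange(cv2.cvtColor(t,cv2.COLOR_BGR2HSV),np.array(Y[0]),np.array(Y[1]));h[:190]=0;h[270:]=0
n,_,st,c=cv2.connectedComponentsWithStats(h)
P=np.array([onz("top",*c[i],.0928) for i in range(1,n) if st[i,4]>15 and 90<c[i][0]<410]);print(P.round(4))
d=P[np.argmin(P[:,1])]-P[np.argmax(P[:,1])];print(np.degrees(np.arctan2(-d[0],-d[1])),np.linalg.norm(d))
print(R.from_rotvec(ctrl.get_state()["tcp_rot"]).as_matrix().round(3))
E
```

```text
green [340.48328267 241.38905775] [331 232  20  20 329] [181.76777251 171.90521327] [172 166  20  13 211] [ 0.5398 -0.131   0.0938] [ 0.5438 -0.1307  0.0938] [ 0.5397 -0.1316  0.0896]
yellow [376.35   247.5125] [372 243  10  10  80] [150.75       170.83928571] [146 168  10   7  56] [ 0.53   -0.1939  0.0928] [ 0.5317 -0.193   0.0928] [ 0.5299 -0.194   0.091 ]
[[ 0.595   0.2196  0.0928]
 [ 0.5732  0.0815  0.0928]
 [ 0.5518 -0.0562  0.0928]
 [ 0.53   -0.1939  0.0928]]
8.940979438917571 0.4185735677270447
[[ 0.975  0.222 -0.   ]
 [ 0.222 -0.975  0.   ]
 [ 0.    -0.    -1.   ]]
```

```bash
cat > plan.py <<'E'
from h import *
a=np.radians(-8.94);mx=np.array([np.cos(a),np.sin(a),0]);my=np.array([-np.sin(a),np.cos(a),0])
n=np.cos(np.radians(12))*np.array([0,0,1])-np.sin(np.radians(12))*mx
Rt=R.from_matrix(np.c_[my,np.cross(-n,my),-n])
Y=np.array([.5305,-.1937,.0925]);G=np.array([.5405,-.1310,.0935])
def st():
    s=ctrl.get_state();r=R.from_rotvec(s["tcp_rot"]);return s,r
E
python3 - <<'E'
from plan import *
s,r=st()
print("n",n.round(4),"turn",(np.degrees((Rt*r.inv()).as_rotvec())/5).round(3))
for T in(Y,G):
    for h in(.03,):print((T+n*(.022+h)-s["tool_pos"]).round(4))
E
```

```text
n [-0.2054  0.0323  0.9781] turn [-1.74  -1.862 13.595]
[ 0.3811  0.4174 -0.1099]
[ 0.3911  0.4801 -0.1089]
```

```bash
python3 -m creep '[[0.03,0.035,0,-0.15,-0.16,1.13],[0.06,0.07,0,-0.29,-0.31,2.27],[0.09,0.1,0,-0.44,-0.47,3.4],[0.12,0.135,0,-0.58,-0.62,4.53],[0.15,0.165,0,-0.73,-0.78,5.66],[0.18,0.2,0,-0.87,-0.93,6.8],[0.21,0.23,0,-1.02,-1.09,7.93],[0.24,0.265,0,-1.16,-1.24,9.06],[0.27,0.295,0,-1.31,-1.4,10.2],[0.3,0.33,0,-1.45,-1.55,11.33],[0.33,0.36,0,-1.6,-1.71,12.46],[0.35,0.385,0,-1.74,-1.862,13.595]]' 0
python3 - <<'E'
from plan import *
s,r=st()
print(s["joints"].round(2),"turn",(np.degrees((Rt*r.inv()).as_rotvec())/5).round(3),(Y+n*(.052)-s["tool_pos"]).round(4),s["ft_force"],s["finger_gap"])
E
```

```text
clock: 1.5
tool_pos: [0.4765, -0.2382, 0.2538]
tcp_rot: [2.255, 1.938, 0.204]
ft_force: [0.8, -0.8, -0.0]
finger_gap: -0.0001
[-0.67 -0.15  1.92  0.11  1.19 -0.55] turn [ 0.016  0.02  -0.055] [ 0.0434  0.0461 -0.1105] [ 0.80418984 -0.78384925 -0.03302438] -7.557999757205189e-05
```

```bash
python3 -m creep '[[0,0,0,0,0,0],[0,0,0,0,0,0],[0,0,0,0,0,0]]' 
python3 - <<'E'
from plan import *
s,r=st()
print("turn",(np.degrees((Rt*r.inv()).as_rotvec())/5).round(3),(Y+n*(.052)-s["tool_pos"]).round(4),s["ft_force"],s["finger_gap"])
E
```

```text
clock: 1.75
tool_pos: [0.4752, -0.2398, 0.2534]
tcp_rot: [2.261, 1.934, 0.203]
ft_force: [-0.2, 0.1, -0.0]
finger_gap: 0.0
turn [ 0.005 -0.003 -0.004] [ 0.0446  0.0477 -0.11  ] [-0.22099117  0.07226626 -0.04412388] 4.5871474026420664e-05
```

```bash
python3 -m creep '[[0.015,0.016,-0.02,0,0,0],[0.03,0.032,-0.04,0,0,0],[0.0446,0.0477,-0.06,0,0,0],[0.0446,0.0477,-0.08,0,0,0],[0.0446,0.0477,-0.1,0,0,0],[0.0446,0.0477,-0.11,0,0,0],[0.0446,0.0477,-0.11,0,0,0],[0.0446,0.0477,-0.11,0,0,0],[0.0446,0.0477,-0.11,0,0,0]]' 
python3 - <<'E'
from plan import *
s,r=st()
print("turn",(np.degrees((Rt*r.inv()).as_rotvec())/5).round(3),(Y+n*(.052)-s["tool_pos"]).round(4),s["ft_force"],s["finger_gap"])
for c in("top","scene"):
    i=vision.camera(c);x,y=(300,190) if c=="top" else (90,90)
    cv2.imwrite(f"pics/{c}1.png",cv2.resize(i[y:y+130,x:x+160],None,fx=4,fy=4))
    p=s["tool_pos"]-n*.022;m=vision.camera_model(c);q=R.from_rotvec(m["attitude"]).inv().apply(p-m["position"]);print(c,(m["fx"]*q[0]/q[2]+m["cx"]-x)*4,(m["fy"]*q[1]/q[2]+m["cy"]-y)*4)
E
```

```text
clock: 2.5
tool_pos: [0.5203, -0.1935, 0.1448]
tcp_rot: [2.261, 1.93, 0.204]
ft_force: [0.3, 0.5, 0.0]
finger_gap: 0.0001
turn [0.013 0.021 0.019] [-0.0005  0.0015 -0.0014] [0.29492735 0.5082433  0.00746186] 0.00013322115552984022
top 325.1703150508856 245.15705114981517
scene 226.40098224813323 271.20580738527383
```

```bash
ls pics
```

```text
scene0.png
scene1.png
top0.png
top1.png
```

View pics/top1.png

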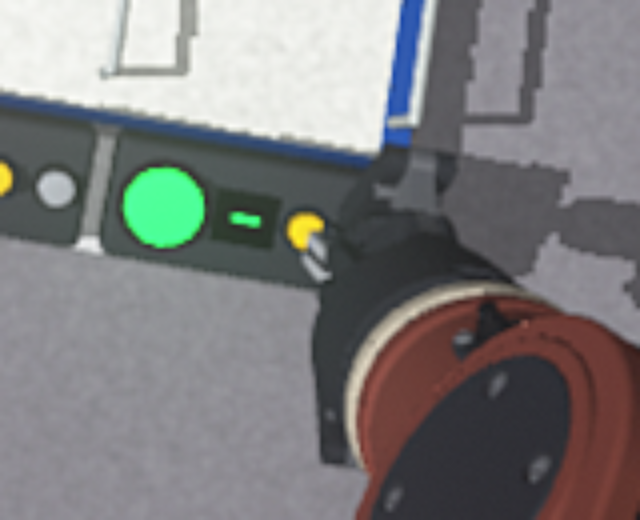

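View pics/scene1.png

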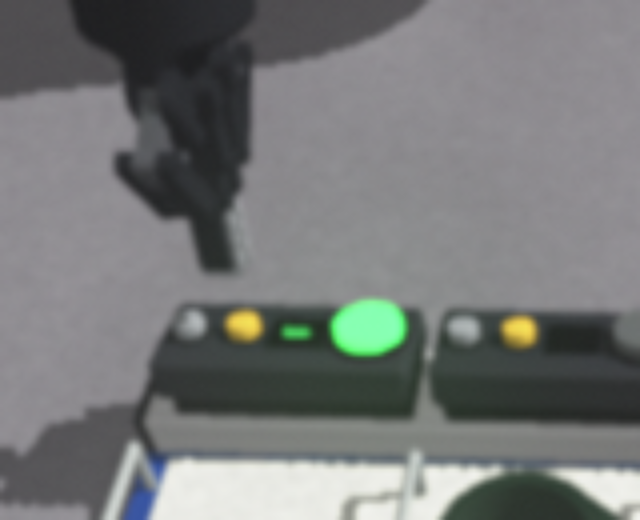

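Both views put the closed tips over the yellow key: the scene view shows the tip at (220,268) against a predicted (226,271). I'll go down along the face normal.

```bash
python3 -m creep '[[0.002,0.0005,-0.01,0,0,0],[0.0045,0.0,-0.02,0,0,0],[0.0045,0.0,-0.0235,0,0,0],[0.0045,0.0,-0.0235,0,0,0],[0.0045,0.0,-0.0235,0,0,0],[0.0045,0.0,-0.0235,0,0,0]]' 
python3 - <<'E'
from plan import *
s,r=st()
print((np.degrees((Rt*r.inv()).as_rotvec())/5).round(3),(Y+n*(.022)-s["tool_pos"]).round(4),s["ft_force"])
i=vision.camera("scene");x,y=(90,90)
cv2.imwrite("pics/scene2.png",cv2.resize(i[y:y+130,x:x+160],None,fx=4,fy=4))
E
```

```text
clock: 3.1
tool_pos: [0.5244, -0.192, 0.1197]
tcp_rot: [2.262, 1.934, 0.203]
ft_force: [-0.0, 0.3, -0.7]
finger_gap: -0.0002
[-0.001 -0.002 -0.002] [ 0.0016 -0.0009 -0.0057] [-0.00743879  0.29617045 -0.73723324]
```

View pics/scene2.png

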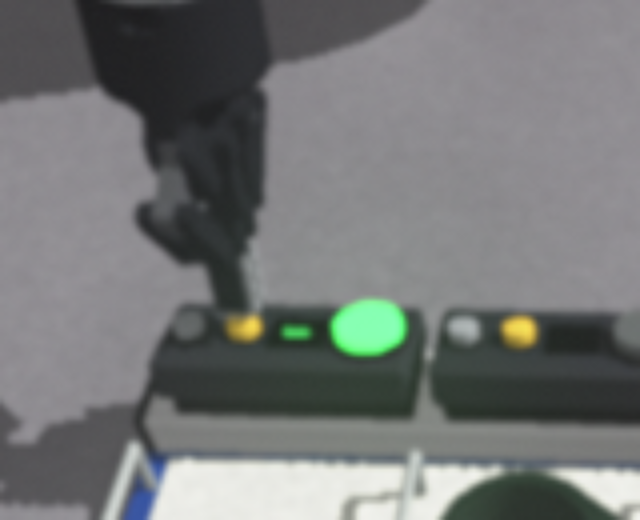

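The tips stand just above the yellow key, with the finger spanning columns 212–262 and the key at 243. I'll creep down and watch the force.

```bash
python3 -m creep '[[0.001,0,-0.002,0,0,0],[0.0015,0,-0.004,0,0,0],[0.0015,0,-0.004,0,0,0],[0.0015,0,-0.004,0,0,0],[0.0015,0,-0.004,0,0,0]]'; python3 -m creep '[[0,0,-0.001,0,0,0],[0,0,-0.001,0,0,0],[0,0,-0.001,0,0,0]]'; python3 -m creep '[[0,0,-0.001,0,0,0],[0,0,-0.001,0,0,0],[0,0,-0.001,0,0,0]]'
```

```text
clock: 3.57
tool_pos: [0.5258, -0.1921, 0.1158]
tcp_rot: [2.262, 1.934, 0.203]
ft_force: [0.4, -0.2, -0.2]
finger_gap: -0.0003
clock: 3.82
tool_pos: [0.5258, -0.1921, 0.1148]
tcp_rot: [2.262, 1.934, 0.203]
ft_force: [-0.4, 0.5, -0.3]
finger_gap: -0.0002
clock: 4.07
tool_pos: [0.526, -0.1922, 0.114]
tcp_rot: [2.261, 1.933, 0.204]
ft_force: [0.1, -0.5, 1.8]
finger_gap: -0.0
```

```bash
python3 -m creep '[[0,0,-0.001,0,0,0],[0.0004,0,-0.002,0,0,0],[0.0004,0,-0.002,0,0,0],[0.0004,0,-0.002,0,0,0]]'; python3 -m creep '[[0,0,-0.001,0,0,0],[0,0,-0.001,0,0,0],[0,0,-0.001,0,0,0]]'; python3 - <<'E'
from h import *
print(ctrl.get_state()["ft_force"],ctrl.get_state()["tool_pos"])
i=vision.camera("scene");x,y=(90,90)
print(ctrl.get_state()["ft_force"])
cv2.imwrite("pics/scene3.png",cv2.resize(i[y:y+130,x:x+160],None,fx=4,fy=4))
E
```

```text
clock: 4.4
tool_pos: [0.5264, -0.1923, 0.112]
tcp_rot: [2.261, 1.933, 0.203]
ft_force: [-0.9, -0.1, 2.5]
finger_gap: 0.0001
clock: 4.65
tool_pos: [0.5266, -0.1923, 0.1111]
tcp_rot: [2.261, 1.933, 0.204]
ft_force: [0.8, -0.6, 3.3]
finger_gap: 0.0002
[ 0.76067413 -0.56322587  3.28538283] [ 0.52658364 -0.19229437  0.11108853]
[1.41905073 0.70353651 3.72109244]
```

View pics/scene3.png

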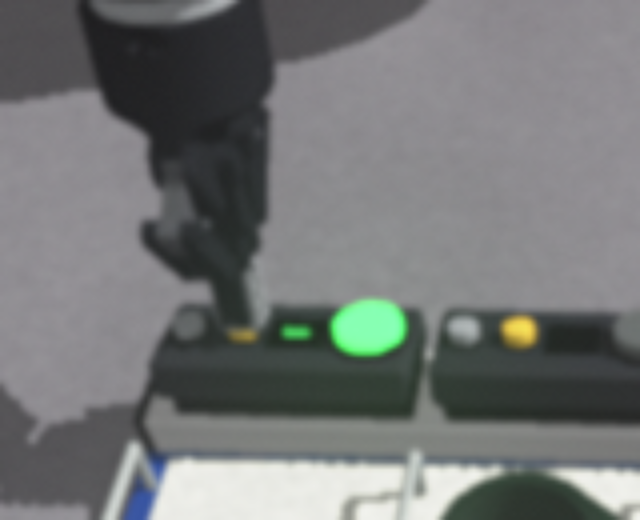

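The yellow key has visibly sunk, with only a sliver left at (243,335), and the force of 3.3–3.7 N suggests about 4 mm of travel. I'll go a little deeper to be sure.

```bash
python3 -m creep '[[0,0,-0.0005,0,0,0],[0,0,-0.0005,0,0,0],[0,0,-0.0005,0,0,0]]'; python3 -m creep '[[0,0,-0.0004,0,0,0],[0,0,-0.0004,0,0,0],[0,0,-0.0004,0,0,0]]'
```

```text
clock: 4.95
tool_pos: [0.5267, -0.1923, 0.1107]
tcp_rot: [2.261, 1.933, 0.204]
ft_force: [1.2, -0.6, 3.0]
finger_gap: 0.0004
clock: 5.2
tool_pos: [0.5265, -0.1923, 0.1101]
tcp_rot: [2.261, 1.933, 0.204]
ft_force: [2.5, -0.1, 4.1]
finger_gap: 0.0003
```

Between first contact and 0.1101 the tool went down 4 mm or more, and the force is about 4 N, so the key counts as pressed. Now I'll lift off along the normal and move over the green button.

```bash
python3 -m creep '[[-0.001,0,0.005,0,0,0],[-0.003,0.0005,0.015,0,0,0],[-0.006,0.001,0.03,0,0,0],[-0.006,0.001,0.03,0,0,0],[-0.006,0.001,0.03,0,0,0]]'; python3 - <<'E'
from h import *
s=ctrl.get_state();print(s["ft_force"],s["tool_pos"])
i=vision.camera("scene");x,y=(90,90)
cv2.imwrite("pics/scene4.png",cv2.resize(i[y:y+130,x:x+160],None,fx=4,fy=4))
E
python3 -m creep '[[0.003,0.02,0,0,0,0],[0.006,0.04,0,0,0,0],[0.01,0.0627,0,0,0,0],[0.01,0.0627,0,0,0,0],[0.01,0.0627,0,0,0,0],[0.01,0.0627,0,0,0,0]]'
python3 - <<'E'
from plan import *
s,r=st()
print((np.degrees((Rt*r.inv()).as_rotvec())/5).round(3),(G+n*(.022)-s["tool_pos"]).round(4),s["ft_force"])
i=vision.camera("scene");x,y=(90,90)
cv2.imwrite("pics/scene5.png",cv2.resize(i[y:y+130,x:x+160],None,fx=4,fy=4))
E
```

```text
clock: 5.62
tool_pos: [0.5202, -0.1913, 0.1406]
tcp_rot: [2.261, 1.933, 0.203]
ft_force: [0.4, 1.0, -0.3]
finger_gap: -0.0001
[ 0.42969015  0.95117804 -0.34136454] [ 0.52021425 -0.19125068  0.14058361]
clock: 6.17
tool_pos: [0.5298, -0.1284, 0.1391]
tcp_rot: [2.262, 1.935, 0.202]
ft_force: [0.3, 1.2, 0.8]
finger_gap: 0.0002
[-0.001 -0.014 -0.008] [ 0.0062 -0.0019 -0.0241] [0.33072919 1.18861699 0.79563097]
```

View pics/scene4.png

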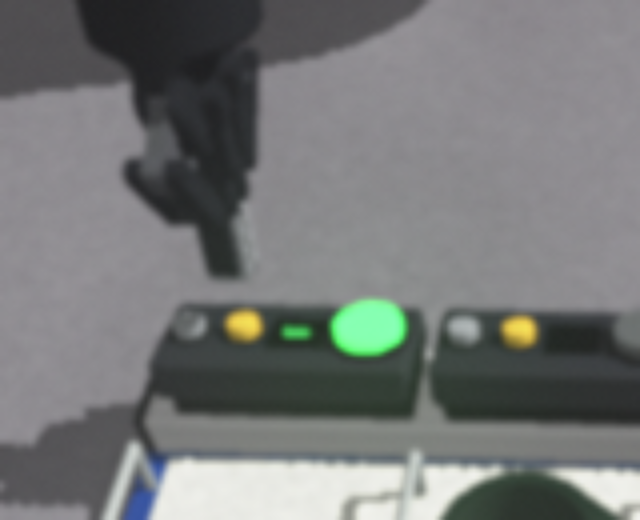

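View pics/scene5.png

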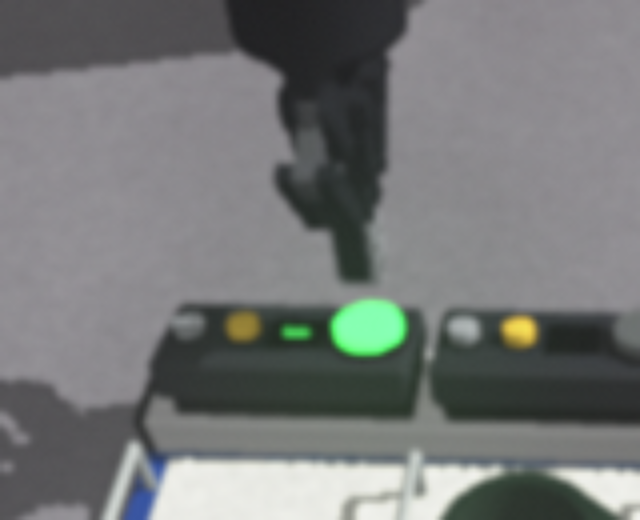

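The yellow key is up again at (243,326), and the tip at (355,275) stands over the green button at (368,327). I'll descend. Contact should come at z of about 0.1155, where x should be 0.535–0.536.

```bash
python3 -m creep '[[0.002,0,-0.01,0,0,0],[0.005,-0.0007,-0.02,0,0,0],[0.005,-0.001,-0.0215,0,0,0],[0.005,-0.001,-0.0215,0,0,0],[0.005,-0.001,-0.0215,0,0,0]]';  python3 -m creep '[[0,0,-0.0012,0,0,0],[0.0003,0,-0.0012,0,0,0],[0.0003,0,-0.0012,0,0,0]]'; python3 -m creep '[[0,0,-0.001,0,0,0],[0.0003,0,-0.001,0,0,0],[0.0003,0,-0.001,0,0,0]]'
```

```text
clock: 6.63
tool_pos: [0.5349, -0.1296, 0.1176]
tcp_rot: [2.263, 1.934, 0.202]
ft_force: [-0.2, 0.6, -0.7]
finger_gap: -0.0001
clock: 6.88
tool_pos: [0.5358, -0.1295, 0.1175]
tcp_rot: [2.261, 1.933, 0.204]
ft_force: [-0.3, 0.3, -0.9]
finger_gap: -0.0003
clock: 7.13
tool_pos: [0.5359, -0.1294, 0.1163]
tcp_rot: [2.261, 1.934, 0.203]
ft_force: [-0.2, -0.5, -0.0]
finger_gap: 0.0002
```

```bash
for i in 1; do python3 -m creep '[[0,0,-0.001,0,0,0],[0,0,-0.001,0,0,0],[0,0,-0.001,0,0,0]]'; python3 -m creep '[[0.0002,0,-0.001,0,0,0],[0.0002,0,-0.001,0,0,0],[0.0002,0,-0.001,0,0,0]]'; python3 -m creep '[[0.0002,0,-0.001,0,0,0],[0.0002,0,-0.001,0,0,0],[0.0002,0,-0.001,0,0,0]]'; done
```

```text
clock: 7.38
tool_pos: [0.536, -0.1295, 0.1154]
tcp_rot: [2.261, 1.933, 0.204]
ft_force: [1.0, -0.6, 1.2]
finger_gap: 0.0003
clock: 7.63
tool_pos: [0.5362, -0.1295, 0.1144]
tcp_rot: [2.261, 1.933, 0.204]
ft_force: [0.4, -0.3, 2.6]
finger_gap: -0.0002
clock: 7.88
tool_pos: [0.5365, -0.1295, 0.1134]
tcp_rot: [2.261, 1.933, 0.204]
ft_force: [-0.2, -0.4, 1.7]
finger_gap: -0.0001
```

Contact came at about z = 0.1157. I'll go about 5 mm deep.

```bash
python3 -m creep '[[0.0002,0,-0.001,0,0,0],[0.0004,0,-0.002,0,0,0],[0.0004,0,-0.002,0,0,0],[0.0004,0,-0.002,0,0,0]]'; python3 -m creep '[[0,0,-0.0006,0,0,0],[0,0,-0.0006,0,0,0],[0,0,-0.0006,0,0,0]]';python3 - <<'E'
from h import *
i=vision.camera("scene");x,y=(90,90);s=ctrl.get_state();print(s["ft_force"],s["tool_pos"])
cv2.imwrite("pics/scene6.png",cv2.resize(i[y:y+130,x:x+160],None,fx=4,fy=4))
E
```

```text
clock: 8.22
tool_pos: [0.5369, -0.1296, 0.1114]
tcp_rot: [2.261, 1.933, 0.203]
ft_force: [-0.5, -0.5, 3.9]
finger_gap: -0.0002
clock: 8.47
tool_pos: [0.5369, -0.1296, 0.1109]
tcp_rot: [2.261, 1.933, 0.204]
ft_force: [0.9, 0.0, 3.7]
finger_gap: -0.0002
[ 0.32693013 -0.52515058  5.60647858] [ 0.53696086 -0.12961167  0.11088879]
```

View pics/scene6.png

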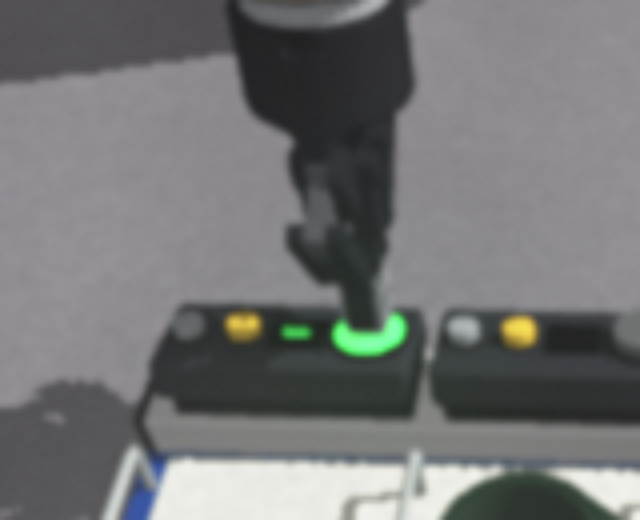

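The green button is pressed, about 4.8 mm in at about 4 N or more, and the yellow key is out. I'll draw clear.

```bash
python3 -m creep '[[-0.001,0,0.005,0,0,0],[-0.003,0.0005,0.015,0,0,0],[-0.008,0.001,0.04,0,0,0],[-0.02,0.001,0.07,0,0,0],[-0.05,0.001,0.1,0,0,0],[-0.08,0.001,0.12,0,0,0],[-0.1,0.001,0.13,0,0,0],[-0.1,0.001,0.13,0,0,0],[-0.1,0.001,0.13,0,0,0],[-0.1,0.001,0.13,0,0,0],[-0.1,0.001,0.13,0,0,0]]'; python3 - <<'E'
from h import *
for c in("top","scene"): 
    i=vision.camera(c);cv2.imwrite(f"pics/{c}7.png",i)
    print(c,cv2.absdiff(i,cv2.imread(f"pics/{c}0.png"))[90:185,120:340].mean() if c=="top" else cv2.absdiff(i,cv2.imread(f"pics/{c}0.png"))[205:280,180:430].mean())
s=ctrl.get_state();print(s["ft_force"],s["tool_pos"],abs(s["qd"]).max())
E
```

```text
clock: 9.43
tool_pos: [0.4365, -0.1281, 0.2396]
tcp_rot: [2.263, 1.935, 0.203]
ft_force: [0.0, -0.8, 0.4]
finger_gap: -0.0001
top 0.5960287081339712
scene 0.5676622222222222
[ 0.10583552  0.55485575 -0.36139032] [ 0.43661408 -0.12804884  0.23947465] 0.002856153284373459
```

View pics/top7.png

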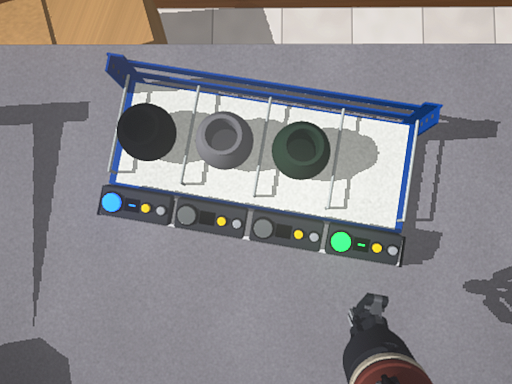

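View pics/scene7.png

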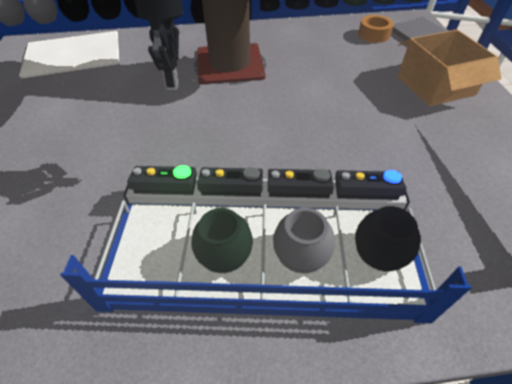

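The arm is clear. The button at (341,242), the yellow key at (377,248), the grey key and the vases all look as they did at the start, so I'm handing in.

```bash
python3 -c "
from bench import ctrl
print(ctrl.finish_job())"
```

```text
the job is handed in; nothing more can be done
None
```

I pressed the yellow shortage key on the green-lit module and let it come up. Then I pressed the green button, drew clear and handed the job in at about 9.5 s. The hand-in reports no verdict, so success isn't confirmed beyond my own checks.

- **Presses:** I used closed fingertips held square to the sloped face. The yellow key went in 4 mm or more at about 4 N. The green button went in about 4.8 mm at 4–5.6 N. The joint travels can't be read directly, so these depths come from tool motion after first contact and the measured force.
- **Between presses:** a picture showed the yellow key up again before I moved to the green button.
- **Last checks:** the final pictures show the green button, yellow key and grey key looking as they did at the start. The vase areas match the first pictures (mean difference about 0.6 grey levels). The arm was at rest and clear, with force readings at noise level.
- **Disagreements:** the two cameras differed by 2–4 mm on the button positions. First contact came 1.5–2.5 mm from the calculated position, so I set the press depth from the contact force. One force reading during the green press dipped to 1.7 N, which I took as sensor noise.

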